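Pump barrel off its track and onto the drying post

TASK

The rinsed grey pump barrel is caught by its shoe in the aluminium T-track: slide it along to the track's open end, lift it off there, and set it upside down (mouth down) over the bare slim drying post, right down on the post's wooden foot. Lower it gently, do not drop it, and let go of it. Leave the other barrel, the weight rack, the inflator, the dish and the tin where they are.

Things in the scene. Friction and masses are not known exactly. Their poses are not given: they have to be found in the camera images.
- barrel: The barrel to move: loose grey plastic tube, about 100 g, outer diameter 46 mm, 110 mm long, lying in the track with its mouth towards the open end. Origin on the tube's axis, 43 mm above the boards. Local x runs along the axis from the open mouth (x = -77 mm) to the closed end (x = +33 mm); local z points from the shoe to the tube (up at the start). Bore 40 mm across, 105 mm deep.
- barrel_nozzle (a point): Tip of the stub nozzle (12 mm in diameter, 8 mm long) in the middle of the barrel's closed end, at local x = +41 mm. A push of about 1 N here, towards the mouth, slides the barrel; it stays where it is left.
- barrel_shoe (a point): Middle of the underside of the barrel's shoe, 39 mm below its axis (local z = -39 mm). The shoe is a flat bar 56 mm long (along x, centred), 26 mm wide and 5 mm thick, joined to the tube by a stem 8 mm wide and 50 mm long.
- barrel_mouth (a point): Centre of the mouth of that barrel, in the plane of its rim (local x = -77 mm); axes as the barrel's.
- track: Aluminium T-track fixed to the boards, 40 mm wide, 16 mm high. Origin on the boards at the middle of its open end, local x along the track towards the closed far end, z up. With the barrel's origin between x = -8 and +8 mm the shoe lifts straight out; a 14 mm high end stop then halts it at x = -8 mm. The barrel starts at x = +85 to +150 mm.
- track_lips (a point): Where the two lips begin, on the track's midline at local x = +36 mm, level with their top (16 mm up). From here to x = +248 mm the lips (slot 13 mm wide) hold the shoe down; the far end is closed.
- post_free: The bare slim drying post, wooden, fixed: a round foot 80 mm in diameter and 12 mm thick with an upright post 31 mm in diameter whose tapered tip is 95 mm above the work surface. Origin at the middle of the foot's underside, z up. The barrel goes over this one (about 4.5 mm play all round) until its rim stands on the foot.
- post_free_seat (a point): Centre of the top of that foot, 12 mm above the work surface, on the post's axis.
- post_thick: Another wooden post, fixed, same foot and height but 54 mm in diameter: too thick for the barrel. Origin at the middle of its underside.
- post_used: A third wooden post, fixed, the same as the bare slim one, but with another barrel already drying on it. Origin at the middle of its underside.
- barrel_dry: The other barrel, same in every size, loose, standing upside down on its post (top of its nozzle 130 mm above the work surface, its shoe sticking out sideways 39 mm from the axis). Leave it. Origin and axes as for the first barrel.
- weight_rack: Bystander, loose, 0.8 kg: grey slotted rack with six steel balloon weights, 170 mm (local x) by 54 mm by 49 mm high, standing beside the lipped part of the track. Origin at the middle of its underside.
- inflator: Bystander, loose: yellow hand inflator lying on its side beside the lipped part of the track, along local x from x = -120 mm (nozzle) to +124 mm, 50 mm wide and high. Origin at the middle of its underside.
- dish: Bystander, loose: green tea-light dish, 88 mm in diameter, 28 mm high. Origin at the middle of its underside.
- tin: Bystander, loose: aluminium tin with a screw-top lid, 67 mm in diameter, 66 mm high. Origin at the middle of its underside.
Things that resemble listed ones, but are neither listed nor needed, are in the scene too. Leave any green look-alike of the barrel alone.

How it is judged:
By the outcome, as a careful person would: the job done as asked, in the order asked, and still so for the second after the job is handed in, with the robot touching nothing.
It also fails if it takes over 58 s, if anything falls off the work surface, if the arm or the gripper's body presses on something with over 40 N, if the wrist force passes 120 N, or if a joint passes its speed limit or range.

ROBOT

A 7-joint arm with a two-finger parallel gripper is mounted at the origin on the work surface. World frame = base frame: x ahead of the robot, y to its left, z up, the work surface at z = 0. Lengths are in mm, angles in rad, forces in N, time in s.
With the tool pointing down it reaches from about 400 to 875 mm from the base axis. Payload 19.3 kg.
Tool frame: the origin (TCP) lies on the centre line of the jaws, within the pads' length; the fingertips stand tcp_to_tips ahead of it and the grasp point (between the pads) lies 11 mm behind it (tcp_to_tips is the distance from the TCP to the fingertips, in mm); z points along the fingers, y is the direction in which the jaws open and shut (so a half turn about z gives the same grasp; the last joint's range is limited). The gripper opens to 85 mm and grips with 20 to 120 N. Pads are 22 mm wide; open, the fingers measure 114 mm over their backs; the gripper's body (76 mm by 85 mm) begins 54 mm behind the grasp point. The pads swing forward as they close: fully open they stand 13 mm farther back than shut.
Start: joints at [1.107, 0.521, -0.036, 1.599, 0.021, 1.021, -0.113], TCP at [239.785, -577.164, 239.291] pointing down, gripper open.
Joint ranges: [-2.91, 2.91], [-0.3, 2.13], [-1.5, 1.42], [0.17, 2.43], [-1.26, 4.41], [0.16, 1.93], [-2.52, 2.52]. Speed limits (rad/s): [1.89, 1.89, 2.39, 2.39, 3.01, 3.01, 3.01].

INTERFACE

Orientations are given as [roll, pitch, yaw] about the fixed x, y, z axes, in that order (R = Rz(yaw) Ry(pitch) Rx(roll)).
In Python, from cell import * gives the robot as it stands. The module is installed in compiled form; this text tells all that it offers.
- The arm moves only by the shell command python3 -m pendant 'ROWS' [OPENING] [FORCE]. ROWS is JSON, a list of rows, each an object with "xyz": the shift along the tool's x, y, z in m, a list of three; "dr": the turn, a rotation vector about the tool's x, y, z in degrees, a list of three. In form: [{"xyz": [dx, dy, dz], "dr": [rx, ry, rz]}, ...]. A call has 1 to 12 rows; each row shifts and turns the commanded pose from where the row before left it, along the tool's axes as they then stand; what a row does not reach is not made up. A row lasts 1/8 s, in which the tool goes at most 62.5 mm and 10.7 degrees, less where a joint would pass 70% of its speed; a pose out of reach is approached as far as the arm can. A call is refused whole if a number of a shift passes 0.0625 or a number of a turn 10.7, either way. A call with a gripper value outside its range is refused whole. OPENING is the gripper's target within -1 to 1 (fully open at 1, half-way at 0, shut at -1), set as the call begins (- or left out, the last holds). The fingers move at their own pace and stop on an object; FORCE is the grip in N (left out, the last holds). Time passes only in rows, so rows that do not move let the fingers close. It gives the time, the measured TCP pose, the force and the opening at its end, in the units of the state.
- get_obs(): the state, without advancing time (a new reading comes with each control period).
- get_image(name): name is "side" or "top"; returns a dict with "pixels" (420x560x3 uint8, red, green, blue), "depth" (420x560 float32, mm along the optical axis (not along the pixel's ray), 0 where there is no reading), "fx", "fy", "cx", "cy" (pixels), "eye" and "attitude" of the camera in the world. Camera axes: x right, y down, z forward; pixel columns grow to the right and rows downward; lengths in mm; the calibration is good to about 2 mm. A picture is of the moment at which its call begins.
- finish_job(): hands the job in, once; it reports no verdict.
The state is a dict: "time": time; "qpos": joint angles; "qvel": joint speeds; "joint_torque": joint torques, N m; "eef_pos": TCP position; "ee_rot": TCP orientation; "force": force on the tool from outside, world axes, zero at the start; "wrist_torque": the same for the moment, N m; "width": opening from 0.0 (shut) to 1.0 (fully open).
Only numpy, scipy, OpenCV 4.12 (cv2) and the standard library are available. Lean on these libraries where they do the work, as an engineer would, in place of code of your own. Each camera call takes 0.05 s, during which the arm holds its last target. There are 200 camera calls.

## Working session

There is one attempt and no reset: what is moved stays moved. The work goes in short steps, Python scripts to look and compute and a shell command to move; the robot and the scene stay as the last step left them, time stands still between calls to the robot, and variables do not carry over. Pictures are saved under pics/ and viewed, about 8 in all and at most 12, crops included, and the job is handed in when it is done.

```bash
mkdir -p pics
cat > h.py <<'E'
from cell import *
import numpy as np, cv2
from scipy.spatial.transform import Rotation as R
def cam(n,save=None):
    d=get_image(n)
    if save: cv2.imwrite('pics/'+save,d['pixels'][:,:,::-1])
    np.savez('last_'+n+'.npz',**d)
    return d
def rot(d):
    a=np.array(d['attitude'],float)
    return a if a.shape==(3,3) else R.from_euler('xyz',a).as_matrix()
def cloud(d):
    h,w=d['depth'].shape; v,u=np.mgrid[:h,:w]; z=d['depth']
    p=np.stack([(u-d['cx'])/d['fx']*z,(v-d['cy'])/d['fy']*z,z],-1)
    return p@rot(d).T+np.array(d['eye'])
def ray(d,u,v,zp):
    r=rot(d)@np.array([(u-d['cx'])/d['fx'],(v-d['cy'])/d['fy'],1]); e=np.array(d['eye'])
    return e+r*(zp-e[2])/r[2]
E
python3 - <<'E'
from h import *
for n in ('top','side'):
    d=cam(n,n+'0.png'); print(n,d['eye'],d['attitude'],d['fx'],d['cx'],d['cy'])
o=get_obs(); print(o)
E
```

```text
top [ 551.99596488   75.65174396 1082.0698869 ] [-3.11336520e+00 -4.42799191e-04 -1.55102981e+00] 416.1778222190319 279.25539762301577 203.73647585680578
side [453.2132069  687.18092619 670.20252242] [-2.32774274  0.00472623 -2.95217055] 430.0547547308014 288.0908693544723 216.10507217408707
{'time': 0.1, 'qpos': array([ 1.10678876,  0.52191575, -0.03631096,  1.59993362,  0.0211853 ,
        1.02107359, -0.1128036 ]), 'qvel': array([ 1.27391063e-04, -2.69302366e-03,  1.25530330e-04, -5.48070737e-05,
        9.90272514e-04,  1.82731984e-03,  5.43810807e-04]), 'joint_torque': array([ 6.74402516e-03, -9.28482127e+01,  1.98629647e+00, -3.70536339e+01,
        1.84331217e-02,  5.31952071e-03,  3.42236319e-05]), 'eef_pos': array([ 239.67709059, -576.91921145,  238.81376828]), 'ee_rot': array([-3.14064865e+00,  6.03226491e-05,  3.93770739e-01]), 'force': array([ 0.653185  ,  0.69790437, -0.79364861]), 'wrist_torque': array([ 0.02057009, -0.03152295,  0.00556824]), 'width': 0.9986518232443997}
```

View pics/top0.png

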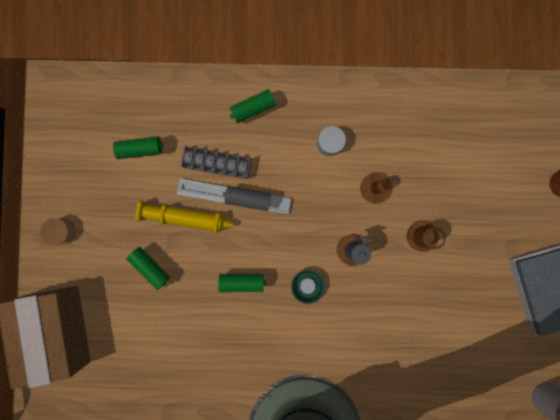

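View pics/side0.png

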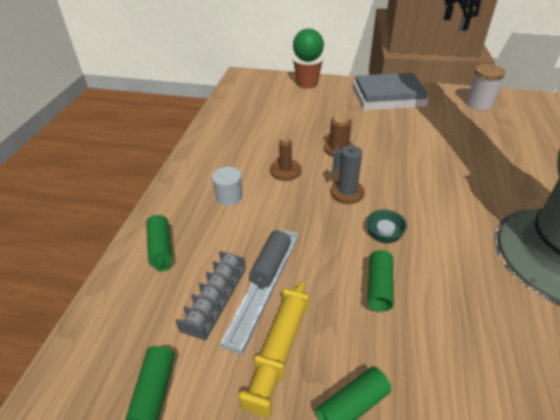

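The target is the grey barrel in the track, at top (248,198) and side (271,258). These could be confused with it:
- **Green look-alikes:** top (253,105), (137,148), (148,268) and (242,283).
- **Other grey barrel:** barrel_dry at top (358,252).

The posts:
- **Slim bare post:** top (377,187), side (286,160).
- **Thick post:** top (427,236).
- **Used post:** top (352,250).

Next I'll measure positions.

Run:
```python
import cell
print([ (k,getattr(cell,k)) for k in dir(cell) if 'tip' in k.lower()], [k for k in dir(cell) if k[0]!='_'])
from h import *
T=dict(np.load('last_top.npz')); P=cloud(T); im=T['pixels']; 
print('table z',np.median(P[60:90,300:320,2]), np.median(P[320:340,200:220,2]))
hsv=cv2.cvtColor(im,cv2.COLOR_RGB2HSV)
Z=P[...,2]
def rep(n,u0,u1,v0,v1,zl,zh,satmax=255):
    m=np.zeros(Z.shape,bool); m[v0:v1,u0:u1]=1; m&=(Z>zl)&(Z<zh)&(hsv[...,1]<=satmax)
    q=P[m]; 
    if len(q)<5: print(n,len(q));return
    (c,s,a)=cv2.minAreaRect(q[:,:2].astype(np.float32))
    print(n,len(q),'mean',q.mean(0).round(1),'rect c',np.round(c,1),'size',np.round(s,1),'ang',round(a,1),'z',np.percentile(q[:,2],[5,50,95]).round(1))
rep('barrel',215,285,180,220,45,80)
rep('trackbarrel all',170,300,170,222,9,80,90)
rep('track top',170,300,170,222,9,24,90)
rep('rack',175,258,140,182,25,80)
rep('inflator',130,240,195,236,22,80)
rep('free tip',355,405,165,205,60,110)
rep('free foot',355,405,165,205,6,25)
rep('thick top',400,450,215,255,80,110)
rep('used top',330,380,228,268,60,140)
rep('used foot',330,380,228,268,6,25)
rep('tin',310,355,120,160,50,80)
rep('dish',285,330,265,310,12,40)
cv2.imwrite('pics/crop.png',cv2.resize(im[130:290,130:450,::-1],None,fx=2.5,fy=2.5,interpolation=cv2.INTER_CUBIC))
```

```text
[('tcp_to_tips', 8.0)] ['PlanningError', 'finish_job', 'get_image', 'get_obs', 'tcp_to_tips']
table z -0.697515453785968 -0.48711017792300026
barrel 853 mean [592.5 157.7  60.1] rect c [574.8 166.1] size [127.   88.1] ang 81.9 z [47.9 61.7 67. ]
trackbarrel all 1638 mean [608.2 195.4  38.3] rect c [624.9 189.4] size [289.7  94.9] ang 81.3 z [10.9 39.4 66.3]
track top 753 mean [618.7 239.6  14.6] rect c [626.4 189. ] size [289.7  92.2] ang 80.9 z [10.  14.6 19. ]
rack 966 mean [685.6 240.4  38.2] rect c [686.  238.6] size [170.6  53.7] ang 81.0 z [28.5 38.5 45.9]
inflator 1720 mean [548.4 307.3  43.2] rect c [547.1 302.9] size [ 90.3 265. ] ang 5.0 z [29.8 43.5 61.1]
free tip 125 mean [ 628.2 -169.2   86.7] rect c [ 629.2 -172.9] size [30.  30.2] ang 3.0 z [66.1 89.8 94.5]
free foot 594 mean [ 628.5 -170.    12.1] rect c [ 629.6 -181.9] size [96.9 78.6] ang 86.2 z [ 8.6 12.1 15.6]
thick top 206 mean [ 507.6 -288.8   90.4] rect c [ 507.8 -294. ] size [53.8 52.3] ang 89.1 z [83.  90.9 95.8]
used top 463 mean [ 473.8 -112.9  114.2] rect c [ 475.6 -117.1] size [45.5 61.5] ang 75.6 z [ 73.2 120.8 126.8]
used foot 331 mean [ 469.2 -100.1   11.9] rect c [ 475.1 -116.1] size [ 74.8 103.4] ang 68.1 z [ 8.4 11.7 15.2]
tin 596 mean [741.4 -50.2  65.4] rect c [741.7 -50.5] size [64.2 65.5] ang 88.4 z [62.  65.5 68.7]
dish 536 mean [373.   -1.4  22. ] rect c [375.7   0.5] size [85.6 83.3] ang 0.7 z [14.5 21.  30. ]
```

View pics/crop.png

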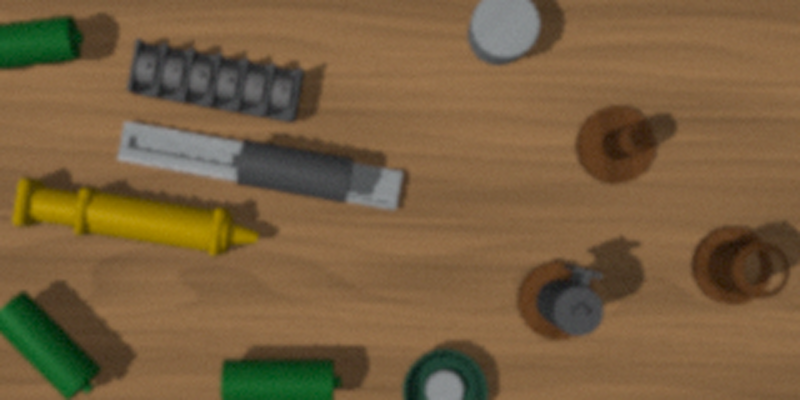

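```bash
cat > m.py <<'E'
from h import *
def meas(d,n):
    P=cloud(d); Z=P[...,2]; hsv=cv2.cvtColor(d['pixels'],cv2.COLOR_RGB2HSV); X,Y=P[...,0],P[...,1]
    grey=(hsv[...,1]<90)
    t=grey&(Z>9)&(Z<22)&(abs(Y-190)<170)&(abs(X-(625-0.155*(Y-190)*-1))<28)
    q=P[t][:,:2].astype(np.float32); r=cv2.minAreaRect(q); print(n,'track',len(q),np.round(r[0],1),np.round(r[1],1),round(r[2],2))
    b=(Z>50)&(Z<75)&(abs(Y-165)<90)&(abs(X-600)<50)&grey&(hsv[...,2]<140)
    q=P[b]; 
    if len(q)>20:
        l=cv2.fitLine(q[:,:2].astype(np.float32),cv2.DIST_HUBER,0,.01,.01).ravel(); s=(q[:,:2]-l[2:])@l[:2]
        e=np.percentile(s,[1,99]); print(n,'barrel dir',l[:2],'ends',l[2:]+e[0]*l[:2],l[2:]+e[1]*l[:2],e[1]-e[0], np.percentile(q[:,2],98))
    near=np.hypot(X-629,Y+172)<50
    for lo,hi in((88,100),(8,16)):
        q=P[near&(Z>lo)&(Z<hi)]; c=cv2.minEnclosingCircle(q[:,:2].astype(np.float32)); print(n,'free',lo,len(q),q.mean(0).round(1),np.round(c[0],1),round(c[1],1))
        h=cv2.convexHull(q[:,:2].astype(np.float32)); print('   ell',np.round(cv2.fitEllipse(h)[0],1) if len(h)>5 else '')
if __name__=='__main__':
    for n in('top','side'): meas(dict(np.load(f'last_{n}.npz')),n)
E
python3 m.py
```

```text
top track 352 [625.2 189.3] [289.6  54.6] 81.15
top barrel dir [0.1529883 0.988228 ] ends [585.74335699 101.52290028] [602.18986183 207.75910914] 107.50171658864346 68.10488995336657
top free 88 84 [ 629.4 -171.9   91.7] [ 629.2 -173.2] 15.5
   ell [ 629.3 -173. ]
top free 8 554 [ 628.8 -170.2   12.1] [ 629.8 -173.2] 39.9
   ell [ 629.7 -173.3]
side track 837 [625.5 190.6] [291.5  55. ] 81.32
side barrel dir [0.17736462 0.9841452 ] ends [577.96154126 104.92361419] [597.25076748 211.95397981] 108.75464616482513 66.23707002417824
side free 88 50 [ 626.1 -164.3   90.8] [ 627.4 -168.1] 14.5
   ell [ 627.  -168.7]
side free 8 372 [ 625.6 -163.1   11.3] [ 627.7 -170.9] 41.0
   ell [ 627.4 -171.4]
```

The crop confirms it: the dark grey tube lies in the track from top (226,194), the nozzle end, to (270,204), the mouth. The track runs from (178,188) to its open end at (291,206).

Estimates:

| Item | Position |
|---|---|
| Barrel origin | (597, 177), about 128 mm from the open end |
| Track direction | 81.2° |
| Free post | (629, -172.5) |

I'll go above the nozzle end first.

```bash
python3 -m pendant '[{"xyz":[0.0436,-0.0411,0],"dr":[0,0,0]},{"xyz":[0.0436,-0.0411,0],"dr":[0,0,0]},{"xyz":[0.0436,-0.0411,0],"dr":[0,0,0]},{"xyz":[0.0436,-0.0411,0],"dr":[0,0,0]},{"xyz":[0.0436,-0.0411,0],"dr":[0,0,0]},{"xyz":[0.0436,-0.0411,0],"dr":[0,0,0]},{"xyz":[0.0436,-0.0411,0],"dr":[0,0,0]},{"xyz":[0.0436,-0.0411,0],"dr":[0,0,0]},{"xyz":[0.0436,-0.0411,0],"dr":[0,0,0]},{"xyz":[0.0436,-0.0411,0],"dr":[0,0,0]},{"xyz":[0.0436,-0.0411,0],"dr":[0,0,0]},{"xyz":[0.0436,-0.0411,0],"dr":[0,0,0]}]' -1 20
python3 -m pendant '[{"xyz":[0.0436,-0.0411,0],"dr":[0,0,0]},{"xyz":[0.0436,-0.0411,0],"dr":[0,0,0]},{"xyz":[0.0436,-0.0411,0],"dr":[0,0,0]},{"xyz":[0,0,0],"dr":[0,0,-10]},{"xyz":[0,0,0],"dr":[0,0,-10]},{"xyz":[0,0,0],"dr":[0,0,-10]},{"xyz":[0,0,0],"dr":[0,0,-10]},{"xyz":[0,0,0],"dr":[0,0,-10]},{"xyz":[0,0,0],"dr":[0,0,-8.6]},{"xyz":[0,0,0],"dr":[0,0,0]}]'
python3 -c "
from cell import *
o=get_obs();print(o['qpos'].round(3).tolist(),o['eef_pos'],o['ee_rot'])"
```

```text
time: 1.6
eef_pos: [534.2, 80.8, 239.2]
ee_rot: [3.142, 0.0, 0.394]
force: [1.3, -1.0, 0.6]
width: -0.002
time: 2.85
eef_pos: [607.1, 242.8, 238.9]
ee_rot: [-3.141, 0.0, 1.415]
force: [-0.1, 0.2, -0.5]
width: 0.0
[-0.122, 0.619, -0.553, 1.496, 0.344, 1.125, -0.897] [607.13024875 242.81358024 238.88769018] [-3.14075852e+00  8.56835785e-05  1.41549503e+00]
```

```bash
cat > k.py <<'E'
import numpy as np, itertools
from scipy.spatial.transform import Rotation as R
def ch(q,s): 
    r=R.identity()
    for qi,a,si in zip(q,'zyzyzyz',s): r=r*R.from_euler(a,si*qi)
    return r
A=([1.107,.521,-.036,1.599,.021,1.021,-.113],R.from_euler('xyz',[-3.1406,0,.3938]))
B=([-.122,.619,-.553,1.496,.344,1.125,-.897],R.from_euler('xyz',[-3.1408,0,1.4155]))
if __name__=='__main__':
  for s in itertools.product([1,-1],repeat=7):
    # tool = C0? * chain * C ; C right const, and left Rz(free) cancels
    CA=ch(A[0],s).inv()*A[1]; CB=ch(B[0],s).inv()*B[1]
    e=(CA.inv()*CB).magnitude()
    if e<.1: print(s,round(e,4),CA.as_euler('xyz'))
E
python3 k.py
python3 -m pendant '[{"xyz":[0,0,0.05],"dr":[0,0,0]},{"xyz":[0,0,0.05],"dr":[0,0,0]},{"xyz":[0,0,0.05],"dr":[0,0,0]},{"xyz":[0,0,0.049],"dr":[0,0,0]},{"xyz":[0,0,0],"dr":[0,0,0]}]' -1
python3 - <<'E'
from h import *
d=cam('side'); cam('top','t1.png')
cv2.imwrite('pics/s1.png',cv2.resize(d['pixels'][180:360,150:350,::-1],None,fx=3,fy=3))
E
```

```text
(-1, 1, -1, 1, -1, 1, -1) 0.0018 [ 1.95707006e-03 -1.09119711e-04  1.56997610e+00]
(-1, -1, -1, -1, -1, -1, -1) 0.0015 [2.82371220e-05 1.09119711e-04 1.56997610e+00]
time: 3.48
eef_pos: [605.2, 242.3, 37.3]
ee_rot: [-3.137, 0.003, 1.414]
force: [-0.1, -0.3, 0.2]
width: -0.002
```

View pics/s1.png

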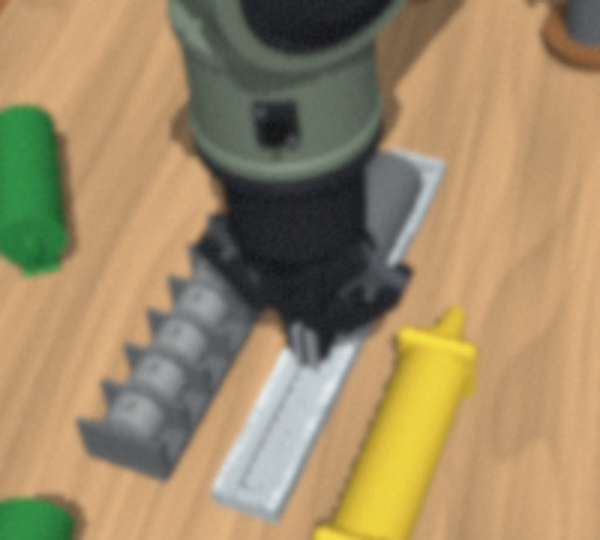

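The closed fingers sit on the track midline behind the barrel, at crop (310,345), touching nothing. Next is the push.

```bash
python3 -m pendant '[{"xyz":[-0.010,0,0],"dr":[0,0,0]},{"xyz":[-0.010,0,0],"dr":[0,0,0]},{"xyz":[-0.010,0,0],"dr":[0,0,0]},{"xyz":[-0.010,0,0],"dr":[0,0,0]},{"xyz":[-0.010,0,0],"dr":[0,0,0]},{"xyz":[-0.010,0,0],"dr":[0,0,0]},{"xyz":[-0.010,0,0],"dr":[0,0,0]},{"xyz":[-0.010,0,0],"dr":[0,0,0]},{"xyz":[-0.010,0,0],"dr":[0,0,0]},{"xyz":[-0.010,0,0],"dr":[0,0,0]},{"xyz":[-0.010,0,0],"dr":[0,0,0]},{"xyz":[-0.010,0,0],"dr":[0,0,0]}]' -1
python3 -m pendant '[{"xyz":[-0.008,0,0],"dr":[0,0,0]},{"xyz":[-0.007,0,0],"dr":[0,0,0]},{"xyz":[0,0,0],"dr":[0,0,0]}]' -1
python3 - <<'E'
from h import *
d=cam('side'); t=cam('top')
a=cv2.resize(d['pixels'][140:340,180:360,::-1],(450,500)); b=cv2.resize(t['pixels'][150:250,230:310,::-1],None,fx=4,fy=4)
b=cv2.copyMakeBorder(b,0,100,0,0,cv2.BORDER_CONSTANT)
cv2.imwrite('pics/s2.png',np.hstack([a,b]))
P=cloud(t);Z=P[...,2];X,Y=P[...,0],P[...,1]
m=(Z>50)&(Z<72)&(Y<72)&(Y>-60)&(abs(X-575)<40); q=P[m]
print(len(q),q[:,1].min(),np.percentile(q[:,1],[1,5]),q[:,0].mean())
E
```

```text
time: 5.08
eef_pos: [591.5, 132.5, 43.1]
ee_rot: [3.135, -0.014, 1.421]
force: [6.1, 54.7, 31.1]
width: -0.004
time: 5.45
eef_pos: [593.5, 128.5, 47.7]
ee_rot: [3.125, -0.029, 1.427]
force: [9.4, 78.8, 52.2]
width: 0.003
20 -0.3522007119689903 [-0.29383915 -0.06039292] 582.6159370246634
```

View pics/s2.png

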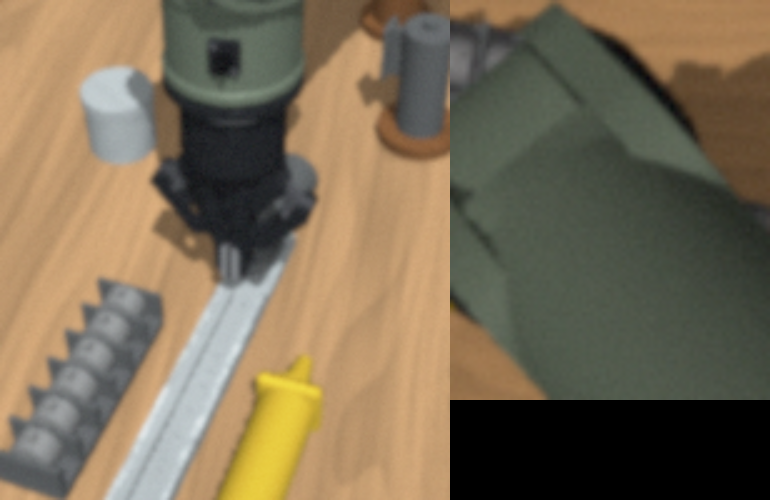

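The force rose to 79 N with the barrel about 100 mm along. The track plate extends about 36 mm past its "origin", so the barrel is now against the end stop, at x ≈ -8. I'll back off right away and look.

```bash
python3 -m pendant '[{"xyz":[0.020,0,0],"dr":[0,0,0]},{"xyz":[0.020,0,0],"dr":[0,0,0]},{"xyz":[0,0,-0.05],"dr":[0,0,0]},{"xyz":[0,0,-0.05],"dr":[0,0,0]},{"xyz":[0.02,0,-0.05],"dr":[0,0,0]},{"xyz":[0.0625,0,-0.03],"dr":[0,0,0]},{"xyz":[0.0625,0,0],"dr":[0,0,0]},{"xyz":[0,0,0],"dr":[0,0,0]}]' 1
python3 - <<'E'
from h import *
o=get_obs();print(o['qpos'].round(3).tolist(),o['force'])
t=cam('top'); d=cam('side')
a=cv2.resize(d['pixels'][140:340,180:360,::-1],(450,500)); b=cv2.resize(t['pixels'][150:250,230:310,::-1],None,fx=4,fy=4)
b=cv2.copyMakeBorder(b,0,100,0,0,cv2.BORDER_CONSTANT)
cv2.imwrite('pics/s3.png',np.hstack([a,b]))
P=cloud(t);Z=P[...,2];X,Y=P[...,0],P[...,1]
m=(Z>52)&(Z<72)&(Y<130)&(Y>-60)&(abs(X-580)<40); q=P[m]
l=cv2.fitLine(q[:,:2].astype(np.float32),cv2.DIST_HUBER,0,.01,.01).ravel(); s=(q[:,:2]-l[2:])@l[:2]
e=np.percentile(s,[.5,1,99,99.5]);print(len(q),l,e,[(l[2:]+k*l[:2]).round(1) for k in e])
E
```

```text
time: 6.55
eef_pos: [612.5, 291.5, 216.7]
ee_rot: [-3.14, -0.002, 1.422]
force: [0.3, -0.8, -0.6]
width: 0.999
[-0.194, 0.682, -0.558, 1.446, 0.377, 1.122, -0.964] [ 0.31463031 -0.82387255 -0.56891197]
747 [1.2706523e-01 9.9189436e-01 5.7892633e+02 6.2934608e+01] [-54.27890687 -53.66715708  53.72370892  54.19365598] [array([572. ,   9.1]), array([572.1,   9.7]), array([585.8, 116.2]), array([585.8, 116.7])]
```

View pics/s3.png

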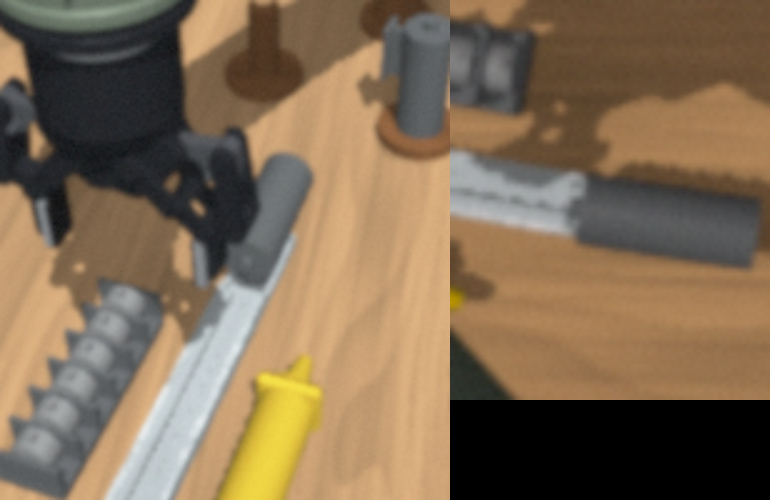

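```bash
cat > ik.py <<'E'
from k import *
from scipy.optimize import least_squares
S=(-1,1,-1,1,-1,1,-1); C=R.from_euler('z',np.pi/2)
C7=np.array([-.194,.682,-.558,1.446,.377,1.122,-.964])
obs=[([1.10678876,.52191575,-.03631096,1.59993362,.0211853,1.02107359,-.1128036],[239.68,-576.92,238.81]),(B[0],[607.13,242.81,238.89]),(C7,[612.5,291.5,216.7])]
Z=np.array([0,0,1.])
def basis(q):
    return np.stack([Z,ch(q[:2],S).apply(Z),ch(q[:4],S).apply(Z),ch(q[:6],S).apply(Z)],1)
L,res,_,_=np.linalg.lstsq(np.vstack([basis(q) for q,_ in obs]),np.hstack([p for _,p in obs]),rcond=None)
lo=np.array([-2.91,-.3,-1.5,.17,-1.26,.16,-2.52]);hi=np.array([2.91,2.13,1.42,2.43,4.41,1.93,2.52])
def fk(q): return basis(q)@L, ch(q,S)*C
def ik(p,Rt,q0,reg=.02):
    f=lambda q: np.r_[(fk(q)[0]-p)/200,(Rt.inv()*fk(q)[1]).as_rotvec(),reg*(q-q0)]
    r=least_squares(f,np.clip(q0,lo+.01,hi-.01),bounds=(lo,hi)); e=f(r.x); return r.x,np.linalg.norm(e[:3])*200,np.linalg.norm(e[3:6])
E
cat > plan.py <<'E'
from ik import *
print('L',L.round(1),'res',res)
a=np.radians(81.1); d=np.array([np.cos(a),np.sin(a),0])
def frame(z,y): x=np.cross(y,z); return R.from_matrix(np.stack([x,y,z],1))
G=frame(-(Z+d)/2**.5,np.cross(d,Z)) ; print('cur y ok', R.from_euler('xyz',[-3.14,0,1.42]).as_matrix()[:,1], np.cross(d,Z))
G=frame(-(Z+d)/2**.5,np.cross(d,Z))
og=np.array([582.9,84.3,43]); post=np.array([629,-172.5,0])
for flip in (0,1):
    Rg=G*R.from_euler('z',np.pi*flip)
    gp=og+6*d; tg=gp+11*Rg.as_matrix()[:,2]
    q=C7.copy()
    for w in np.linspace(0,1,8): # gradual
        q,e1,e2=ik(tg*w+(1-w)*np.array([612.5,291.5,216.7]),R.from_rotvec(np.zeros(3))*Rg if w==1 else Rg,q)
    print('flip',flip,q.round(2),e1.round(1),e2.round(3))
    BR=R.from_matrix(np.stack([d,np.cross(Z,d),Z],1)); rel=BR.inv()*Rg
    for az in (-98.9,-80,-65,-45,-20):
        h=np.array([np.cos(np.radians(az)),np.sin(np.radians(az)),0])
        Rb=R.from_matrix(np.stack([Z,np.cross(-h,Z),-h],1)); Rf=Rb*rel
        for zz in (89,180):
            tf=post+[0,0,zz]+6*Z+11*Rf.as_matrix()[:,2]
            best=min((ik(tf,Rf,np.r_[q[:6],s]) for s in (-2,0,2)),key=lambda r:r[1]+100*r[2])
            print('  az',az,zz,best[0].round(2),best[1].round(1),best[2].round(3))
E
python3 plan.py
```

```text
L [-1665.1   674.2   325.  -1494.7] res [3293.81308835]
cur y ok [ 0.98865051 -0.15022528 -0.00159265] [ 0.98795987 -0.15471039  0.        ]
flip 0 [ 1.19  0.98 -0.3   0.17  0.69  1.48  1.02] 4.1 0.155
  az -98.9 89 [ 1.24  1.05 -0.31  0.17  0.66  1.56 -2.1 ] 8.6 0.322
  az -98.9 180 [ 1.23  0.97 -0.31  0.17  0.65  1.67 -2.09] 9.6 0.351
  az -80 89 [ 1.02  1.12 -0.35  0.17  0.64  1.56 -2.03] 11.2 0.418
  az -80 180 [ 1.01  1.04 -0.35  0.17  0.63  1.67 -2.01] 12.1 0.443
  az -65 89 [ 0.85  1.17 -0.39  0.17  0.61  1.56 -1.95] 12.9 0.481
  az -65 180 [ 0.84  1.08 -0.39  0.17  0.61  1.67 -1.94] 13.7 0.504
  az -45 89 [ 0.63  1.21 -0.44  0.17  0.58  1.56 -1.83] 14.5 0.542
  az -45 180 [ 0.62  1.12 -0.45  0.17  0.57  1.67 -1.82] 15.3 0.563
  az -20 89 [ 0.35  1.23 -0.52  0.17  0.53  1.55 -1.66] 15.5 0.576
  az -20 180 [ 0.35  1.14 -0.52  0.17  0.52  1.66 -1.66] 16.2 0.596
flip 1 [ 1.43  0.97 -1.5   1.83  1.3   1.62  2.52] 11.1 0.413
  az -98.9 89 [ 1.28  1.09 -1.24  0.17  1.56  1.66  0.99] 8.6 0.322
  az -98.9 180 [ 1.27  1.01 -1.25  0.17  1.55  1.76  1.01] 9.6 0.351
  az -80 89 [ 1.05  1.16 -1.27  0.17  1.53  1.65  1.07] 11.2 0.418
  az -80 180 [ 1.04  1.07 -1.28  0.17  1.53  1.76  1.08] 12.1 0.443
  az -65 89 [ 0.88  1.2  -1.3   0.17  1.51  1.65  1.14] 12.9 0.481
  az -65 180 [ 0.88  1.12 -1.32  0.17  1.5   1.76  1.15] 13.7 0.504
  az -45 89 [ 0.66  1.24 -1.35  0.17  1.46  1.64  1.26] 14.5 0.542
  az -45 180 [ 0.65  1.16 -1.37  0.17  1.46  1.75  1.27] 15.3 0.563
  az -20 89 [ 0.38  1.27 -1.42  0.17  1.41  1.64  1.43] 15.5 0.576
  az -20 180 [ 0.38  1.18 -1.43  0.17  1.41  1.75  1.42] 16.2 0.596
```

```bash
cat > o.py <<'E'
from cell import *
import json
o=get_obs(); l=(o['qpos'].round(5).tolist(),o['eef_pos'].round(2).tolist(),o['ee_rot'].round(4).tolist()); print(l,o['force'].round(1)); open('log.jsonl','a').write(json.dumps(l)+'\n')
E
python3 -m pendant '[{"xyz":[-0.055,0,0],"dr":[0,0,0]},{"xyz":[-0.055,0,0],"dr":[0,0,0]},{"xyz":[0,0,0],"dr":[0,-7.5,0]},{"xyz":[0,0,0],"dr":[0,-7.5,0]},{"xyz":[0,0,0],"dr":[0,-7.5,0]}]' 1; python3 o.py
python3 -m pendant '[{"xyz":[0,0,0],"dr":[0,-7.5,0]},{"xyz":[0,0,0],"dr":[0,-7.5,0]},{"xyz":[0,0,0],"dr":[0,-7.5,0]},{"xyz":[0,0,0],"dr":[0,0,0]}]' 1; python3 o.py
cat > fit.py <<'E'
from k import *
import json
from scipy.optimize import least_squares
S=(-1,1,-1,1,-1,1,-1); C=R.from_euler('z',np.pi/2)
obs=[([1.10678876,.52191575,-.03631096,1.59993362,.0211853,1.02107359,-.1128036],[239.68,-576.92,238.81]),(B[0],[607.13,242.81,238.89]),([-.194,.682,-.558,1.446,.377,1.122,-.964],[612.5,291.5,216.7])]
for l in open('log.jsonl'):
    q,p,e=json.loads(l); obs.append((q,p)); print('roterr',((ch(q,S)*C).inv()*R.from_euler('xyz',e)).magnitude())
Z=np.array([0,0,1.]);X=np.array([1.,0,0])
def basis(q): return np.stack([Z,ch(q[:2],S).apply(Z),ch(q[:4],S).apply(Z),ch(q[:6],S).apply(Z),ch(q[:1],S).apply(X),ch(q[:3],S).apply(X),ch(q[:4],S).apply(X)],1)
Am=np.vstack([basis(q) for q,_ in obs]); b=np.hstack([p for _,p in obs])
for cols in ([0,1,2,3],[0,1,2,3,4],[0,1,2,3,4,5,6]):
    L,r,k,sv=np.linalg.lstsq(Am[:,cols],b,rcond=None); print(cols,L.round(1),np.abs(Am[:,cols]@L-b).max().round(2))
E
python3 fit.py
```

```text
time: 7.28
eef_pos: [597.5, 175.3, 217.9]
ee_rot: [3.14, 0.398, 1.413]
force: [-0.4, -0.2, -0.1]
width: 0.999
([-0.27798, 0.69311, -0.42656, 1.45359, 0.5476, 1.38996, -1.00842], [597.46, 175.32, 217.88], [3.1405, 0.3979, 1.4128]) [-0.4 -0.2 -0.1]
time: 7.78
eef_pos: [596.4, 177.8, 215.4]
ee_rot: [-3.138, 0.788, 1.42]
force: [-0.1, -0.7, 0.4]
width: 1.0
([-0.47719, 0.85606, -0.31086, 1.30054, 0.68022, 1.71114, -1.06898], [596.4, 177.76, 215.38], [-3.1375, 0.7878, 1.4204]) [-0.1 -0.7  0.4]
roterr 5.6672116787351866e-05
roterr 5.009632111710727e-05
[0, 1, 2, 3] [202.6 675.2 325.3 373.4] 45.31
[0, 1, 2, 3, 4] [235.1 611.5 316.  359.9  46. ] 47.84
[0, 1, 2, 3, 4, 5, 6] [221.4 606.  308.5 358.4  36.7   9.3 -21.8] 48.39
```

```bash
cat >> fit.py <<'E'
Y=np.array([0,1.,0])
Am2=np.hstack([Am[:,:4],np.vstack([np.stack([ch(q[:1],S).apply(Y),ch(q[:3],S).apply(Y)],1) for q,_ in obs])])
for cols in ([0,1,2,3,4],[0,1,2,3,4,5]):
    L=np.linalg.lstsq(Am2[:,cols],b,rcond=None)[0]; print('Y',cols,L.round(1),np.abs(Am2[:,cols]@L-b).max().round(2))
E
python3 fit.py | tail -2
```

```text
Y [0, 1, 2, 3, 4] [299.5 553.3 417.1 328.3 -53. ] 8.7
Y [0, 1, 2, 3, 4, 5] [320.2 529.9 420.7 319.8 -21.5 -37.6] 0.28
```

```bash
python3 - <<'E'
s=open('ik.py').read()
a=s.index('obs=['); b=s.index('lo=np'); 
s=s[:a]+'''Z=np.array([0,0,1.]);Y=np.array([0,1.,0])
L=np.array([320.2,529.9,420.7,319.8,-21.5,-37.6])
def basis(q):
    return np.stack([Z,ch(q[:2],S).apply(Z),ch(q[:4],S).apply(Z),ch(q[:6],S).apply(Z),ch(q[:1],S).apply(Y),ch(q[:3],S).apply(Y)],1)
'''+s[b:]
s=s.replace('C7=np.array([-.194,.682,-.558,1.446,.377,1.122,-.964])','C7=np.array([-0.47719, 0.85606, -0.31086, 1.30054, 0.68022, 1.71114, -1.06898])')
open('ik.py','w').write(s)
p=open('plan.py').read().replace(",'res',res","").replace("np.array([612.5,291.5,216.7])","np.array([596.4,177.8,215.4])")
open('plan.py','w').write(p)
E
python3 plan.py
```

```text
L [320.2 529.9 420.7 319.8 -21.5 -37.6]
cur y ok [ 0.98865051 -0.15022528 -0.00159265] [ 0.98795987 -0.15471039  0.        ]
flip 0 [-0.38  1.01 -0.27  1.52  0.79  1.38 -1.22] 0.0 0.0
  az -98.9 89 [-0.06  0.89 -0.15  1.61  0.94  1.19  2.19] 0.0 0.0
  az -98.9 180 [-0.05  0.76 -0.17  1.59  0.89  1.29  2.31] 0.0 0.0
  az -80 89 [-0.06  0.82 -0.15  1.81  1.2   1.    2.2 ] 0.0 0.0
  az -80 180 [-0.05  0.67 -0.18  1.8   1.1   1.07  2.37] 0.0 0.0
  az -65 89 [-0.03  0.77 -0.18  1.96  1.48  0.87  2.15] 0.0 0.001
  az -65 180 [-0.02  0.61 -0.18  1.94  1.31  0.89  2.38] 0.0 0.001
  az -45 89 [ 0.15  0.74 -0.31  2.11  1.93  0.8   2.1 ] 0.1 0.001
  az -45 180 [ 0.08  0.54 -0.22  2.1   1.69  0.68  2.35] 0.1 0.001
  az -20 89 [0.03 0.71 0.08 2.23 2.87 0.58 1.58] 0.1 0.002
  az -20 180 [0.02 0.5  0.08 2.21 2.71 0.37 1.77] 0.1 0.001
flip 1 [-0.11  1.12 -0.75  1.5   1.08  1.66  1.76] 0.0 0.0
  az -98.9 89 [ 0.28  1.   -0.71  1.59  1.26  1.53 -1.08] 0.0 0.0
  az -98.9 180 [ 0.31  0.88 -0.77  1.57  1.2   1.61 -0.98] 0.0 0.0
  az -80 89 [ 0.29  0.92 -0.68  1.79  1.43  1.35 -1.  ] 0.0 0.001
  az -80 180 [ 0.34  0.79 -0.76  1.77  1.34  1.41 -0.86] 0.0 0.001
  az -65 89 [ 0.3   0.86 -0.64  1.94  1.61  1.18 -0.96] 0.0 0.001
  az -65 180 [ 0.37  0.71 -0.74  1.92  1.48  1.22 -0.79] 0.1 0.001
  az -45 89 [ 0.33  0.78 -0.55  2.11  1.92  0.95 -0.95] 0.1 0.001
  az -45 180 [ 0.61  0.73 -0.96  2.07  1.76  1.11 -0.64] 0.1 0.001
  az -20 89 [ 0.94  1.08 -1.19  2.19  2.24  1.09 -0.34] 0.1 0.001
  az -20 180 [ 1.    0.9  -1.31  2.16  2.01  1.   -0.23] 0.1 0.001
```

```bash
cat > d.py <<'E'
import sys
from h import *
t=np.array(eval(sys.argv[1]),float); o=get_obs(); M=R.from_euler('xyz',o['ee_rot'])
print('pos',o['eef_pos'].round(1),'rot',o['ee_rot'].round(3),'tool shift mm',M.inv().apply(t-o['eef_pos']).round(1),'F',o['force'].round(1),'w',round(o['width'],3),'q',o['qpos'].round(2).tolist())
E
python3 d.py [582.6,82.5,35.2]
```

```text
pos [596.4 177.8 215.4] rot [-3.138  0.788  1.42 ] tool shift mm [ 59.8   1.4 195.3] F [-0.1 -0.7  0.4] w 1.0 q [-0.48, 0.86, -0.31, 1.3, 0.68, 1.71, -1.07]
```

```bash
python3 -m pendant '[{"xyz":[0.03,0.0007,0],"dr":[0,0,0]},{"xyz":[0.03,0.0007,0],"dr":[0,0,0]},{"xyz":[0,0,0.04],"dr":[0,0,0]},{"xyz":[0,0,0.04],"dr":[0,0,0]},{"xyz":[0,0,0.04],"dr":[0,0,0]},{"xyz":[0,0,0.03],"dr":[0,0,0]},{"xyz":[0,0,0],"dr":[0,0,0]}]' 1 40
python3 d.py [582.6,82.5,35.2]
python3 - <<'E'
from h import *
d=cam('side'); t=cam('top')
a=cv2.resize(d['pixels'][120:320,180:360,::-1],(450,500)); b=cv2.resize(t['pixels'][150:250,230:310,::-1],None,fx=4,fy=4)
b=cv2.copyMakeBorder(b,0,100,0,0,cv2.BORDER_CONSTANT)
cv2.imwrite('pics/s4.png',np.hstack([a,b]))
E
```

```text
time: 8.65
eef_pos: [588.5, 110.9, 68.6]
ee_rot: [-3.141, 0.785, 1.413]
force: [0.7, -0.1, 0.6]
width: 1.001
pos [588.5 110.9  68.6] rot [-3.141  0.785  1.413] tool shift mm [ 3.1 -1.3 44.2] F [ 0.7 -0.1  0.6] w 1.001 q [-0.41, 0.98, -0.28, 1.47, 0.75, 1.45, -1.19]
```

View pics/s4.png

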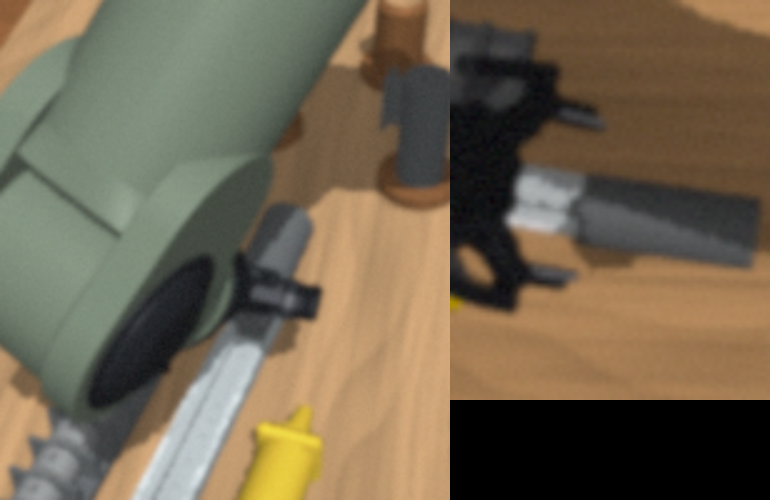

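The top view shows the fingers astride the tube, tips at crop (605,123) and (578,278). They are centred about 4 to 6 mm to the +x side of the axis, so I'll correct by -4 mm in tool y while going in.

```bash
python3 -m pendant '[{"xyz":[0.003,-0.004,0.005],"dr":[0,0,0]},{"xyz":[0,0,0.015],"dr":[0,0,0]},{"xyz":[0,0,0.015],"dr":[0,0,0]},{"xyz":[0,0,0.009],"dr":[0,0,0]},{"xyz":[0,0,0],"dr":[0,0,0]}]' 1 30
python3 d.py [582.6,82.5,35.2]
python3 -m pendant '[{"xyz":[0,0,0],"dr":[0,0,0]},{"xyz":[0,0,0],"dr":[0,0,0]},{"xyz":[0,0,0],"dr":[0,0,0]},{"xyz":[0,0,0],"dr":[0,0,0]},{"xyz":[0,0,0],"dr":[0,0,0]},{"xyz":[0,0,0],"dr":[0,0,0]}]' -1 30
python3 d.py [582.6,82.5,35.2]
```

```text
time: 9.38
eef_pos: [580.0, 85.8, 35.1]
ee_rot: [-3.141, 0.786, 1.417]
force: [0.5, 0.5, -0.0]
width: 1.0
pos [580.   85.8  35.1] rot [-3.141  0.786  1.417] tool shift mm [-2.1  3.1  2. ] F [ 0.5  0.5 -0. ] w 1.0 q [-0.38, 1.01, -0.27, 1.52, 0.79, 1.38, -1.22]
time: 10.12
eef_pos: [580.4, 87.0, 35.9]
ee_rot: [3.141, 0.785, 1.416]
force: [-0.6, 2.2, 5.7]
width: 0.535
pos [580.4  87.   35.9] rot [3.141 0.785 1.416] tool shift mm [-2.4  2.8  3.4] F [-0.6  2.2  5.7] w 0.535 q [-0.39, 1.01, -0.27, 1.52, 0.78, 1.38, -1.22]
```

The grip holds at a width of 45.5 mm with no lateral load. Lifting straight up.

```bash
python3 -m pendant '[{"xyz":[0,0,0],"dr":[0,0,0]},{"xyz":[-0.004,0,-0.004],"dr":[0,0,0]},{"xyz":[-0.007,0,-0.007],"dr":[0,0,0]},{"xyz":[-0.007,0,-0.007],"dr":[0,0,0]},{"xyz":[-0.01,0,-0.01],"dr":[0,0,0]}]' -1 45
python3 -m pendant '[{"xyz":[-0.02,0,-0.02],"dr":[0,0,0]},{"xyz":[-0.03,0,-0.03],"dr":[0,0,0]},{"xyz":[-0.03,0,-0.03],"dr":[0,0,0]},{"xyz":[-0.03,0,-0.03],"dr":[0,0,0]},{"xyz":[-0.03,0,-0.03],"dr":[0,0,0]},{"xyz":[0,0,0],"dr":[0,0,0]}]' -1
python3 d.py [629,-172.5,200]
python3 - <<'E'
from h import *
d=cam('side'); t=cam('top')
a=cv2.resize(d['pixels'][:300,150:420,::-1],(450,500)); b=cv2.resize(t['pixels'][150:250,230:310,::-1],None,fx=4,fy=4)
b=cv2.copyMakeBorder(b,0,100,0,0,cv2.BORDER_CONSTANT)
cv2.imwrite('pics/s5.png',np.hstack([a,b]))
E
```

```text
time: 10.75
eef_pos: [580.2, 86.5, 76.1]
ee_rot: [-3.141, 0.785, 1.417]
force: [1.2, 1.0, -1.1]
width: 0.532
time: 11.5
eef_pos: [580.8, 86.9, 276.8]
ee_rot: [3.135, 0.782, 1.412]
force: [-0.3, 0.0, -1.0]
width: 0.53
pos [580.8  86.9 276.8] rot [3.135 0.782 1.412] tool shift mm [-122.    87.2  230.2] F [-0.3  0.  -1. ] w 0.53 q [-0.37, 0.69, -0.3, 1.46, 0.7, 1.67, -0.99]
```

View pics/s5.png

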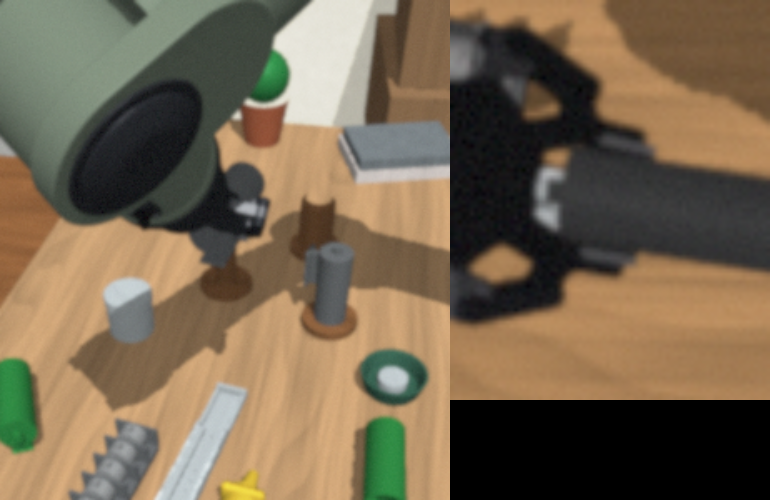

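The barrel is held and the track is empty: side crop (240,215), top crop (660,200). I'll spin it 180° about the tool axis, which stands it mouth down.

```bash
python3 -m pendant '[{"xyz":[0,0,0],"dr":[0,0,-10]},{"xyz":[0,0,0],"dr":[0,0,-10]},{"xyz":[0,0,0],"dr":[0,0,-10]},{"xyz":[0,0,0],"dr":[0,0,-10]},{"xyz":[0,0,0],"dr":[0,0,-10]},{"xyz":[0,0,0],"dr":[0,0,-10]},{"xyz":[0,0,0],"dr":[0,0,-10]},{"xyz":[0,0,0],"dr":[0,0,-10]},{"xyz":[0,0,0],"dr":[0,0,-10]}]' -1 45
python3 -m pendant '[{"xyz":[0,0,0],"dr":[0,0,-10]},{"xyz":[0,0,0],"dr":[0,0,-10]},{"xyz":[0,0,0],"dr":[0,0,-10]},{"xyz":[0,0,0],"dr":[0,0,-10]},{"xyz":[0,0,0],"dr":[0,0,-10]},{"xyz":[0,0,0],"dr":[0,0,-10]},{"xyz":[0,0,0],"dr":[0,0,-10]},{"xyz":[0,0,0],"dr":[0,0,-10]},{"xyz":[0,0,0],"dr":[0,0,-10]},{"xyz":[0,0,0],"dr":[0,0,0]}]' -1
cat > b.py <<'E'
import sys
from h import *
# barrel pose from the tool: axis in the tool frame recorded at grasp (track level, 81.2 deg)
o=get_obs(); M=R.from_euler('xyz',o['ee_rot']); G=R.from_euler('xyz',[3.141,.785,1.416])
a=np.radians(81.2); ax=G.inv().apply([np.cos(a),np.sin(a),0]); A=M.apply(ax)
gp=o['eef_pos']-11*M.apply([0,0,1])
print('axis(up)',A.round(3),'grasp pt',gp.round(1),'rot',o['ee_rot'].round(3),'tcp',o['eef_pos'].round(1),'q7',o['qpos'][6].round(2),'w',round(o['width'],3))
fix=np.cross(A,[0,0,1]); print('tool rotvec deg to upright',np.degrees(M.inv().apply(fix)).round(2))
if len(sys.argv)>1: t=np.array(eval(sys.argv[1]),float); print('tool shift of grasp pt',M.inv().apply(t-gp).round(1))
E
python3 b.py [629,-172.5,285]
```

```text
time: 12.72
eef_pos: [579.8, 86.4, 272.0]
ee_rot: [-2.355, -0.006, 2.992]
force: [-0.7, 0.4, -1.5]
width: 0.535
time: 13.98
eef_pos: [580.0, 86.4, 272.1]
ee_rot: [3.14, -0.786, -1.724]
force: [-0.1, 0.2, -1.2]
width: 0.534
axis(up) [ 0.002 -0.     1.   ] grasp pt [581.2  94.1 279.9] rot [ 3.14  -0.786 -1.724] tcp [580.   86.4 272.1] q7 1.98 w 0.534
tool rotvec deg to upright [ 0.08 -0.01  0.08]
tool shift of grasp pt [184.6 -88.3 177.5]
```

```bash
python3 -m pendant '[{"xyz":[0.0231,-0.011,0.0222],"dr":[0,0,0]},{"xyz":[0.0231,-0.011,0.0222],"dr":[0,0,0]},{"xyz":[0.0231,-0.011,0.0222],"dr":[0,0,0]},{"xyz":[0.0231,-0.011,0.0222],"dr":[0,0,0]},{"xyz":[0.0231,-0.011,0.0222],"dr":[0,0,0]},{"xyz":[0.0231,-0.011,0.0222],"dr":[0,0,0]},{"xyz":[0.0231,-0.011,0.0222],"dr":[0,0,0]},{"xyz":[0.0231,-0.011,0.0222],"dr":[0,0,0]},{"xyz":[0,0,0],"dr":[0,0,0]},{"xyz":[0,0,0],"dr":[0,0,0]}]' -1
python3 b.py [629,-172.5,212]
python3 - <<'E'
from h import *
d=cam('side'); t=cam('top')
a=cv2.resize(d['pixels'][30:210,210:372,::-1],(450,500)); b=cv2.resize(t['pixels'][135:235,335:415,::-1],None,fx=4,fy=4)
b=cv2.copyMakeBorder(b,0,100,0,0,cv2.BORDER_CONSTANT)
cv2.imwrite('pics/s6.png',np.hstack([a,b]))
E
```

```text
time: 15.22
eef_pos: [627.6, -179.6, 277.8]
ee_rot: [-3.14, -0.785, -1.728]
force: [-0.3, 0.4, -1.2]
width: 0.532
axis(up) [-0.001 -0.001  1.   ] grasp pt [ 628.8 -172.   285.6] rot [-3.14  -0.785 -1.728] tcp [ 627.6 -179.6  277.8] q7 2.31 w 0.532
tool rotvec deg to upright [-0.02  0.05 -0.02]
tool shift of grasp pt [-51.7  -0.2  52.4]
```

View pics/s6.png

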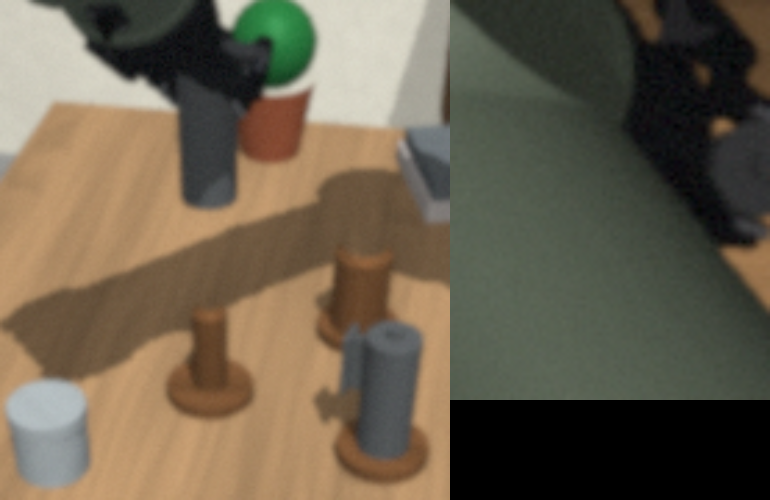

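The barrel hangs upright above the bare post, tube at side crop (208,150) and post at (208,350). I'll measure the remaining offset in both views before lowering.

```bash
cat > al.py <<'E'
from h import *
from scipy.optimize import least_squares
import sys
zl,zh=float(sys.argv[1]),float(sys.argv[2])
def circ(q,r,c0):
    f=lambda c: np.hypot(q[:,0]-c[0],q[:,1]-c[1])-r
    s=least_squares(f,c0,loss='soft_l1',f_scale=1.5); return s.x.round(1),len(q),np.sqrt(np.median(s.fun**2)).round(2)
for n in('side','top'):
    d=dict(np.load(f'last_{n}.npz')); P=cloud(d); Z=P[...,2]; near=np.hypot(P[...,0]-629,P[...,1]+172)<32
    for nm,lo,hi,r in(('tube',zl,zh,23),('post',22,85,15.5)):
        q=P[near&(Z>lo)&(Z<hi)]
        if len(q)>15: print(n,nm,circ(q,r,[629,-172]), np.percentile(q[:,2],[1,99]).round(0))
    if n=='side':
        for a,b in((zl,(zl+zh)/2),((zl+zh)/2,zh)):
            q=P[near&(Z>a)&(Z<b)]; print('  part',a,b,circ(q,23,[629,-172]) if len(q)>15 else '')
E
python3 al.py 195 255
```

```text
side tube (array([ 626.8, -171.5]), 505, np.float64(0.77)) [199. 254.]
side post (array([ 627.8, -172. ]), 251, np.float64(0.78)) [23. 84.]
  part 195.0 225.0 (array([ 626.5, -171.5]), 229, np.float64(0.75))
  part 225.0 255.0 (array([ 627.1, -171.5]), 276, np.float64(0.79))
```

```bash
python3 -m pendant '[{"xyz":[-0.0155,-0.001,0.0163],"dr":[0,0,0]},{"xyz":[-0.0159,0,0.0159],"dr":[0,0,0]},{"xyz":[-0.0159,0,0.0159],"dr":[0,0,0]},{"xyz":[-0.0159,0,0.0159],"dr":[0,0,0]},{"xyz":[0,0,0],"dr":[0,0,0]},{"xyz":[0,0,0],"dr":[0,0,0]}]' -1
python3 b.py [629.5,-172.5,99.5]
python3 - <<'E'
from h import *
d=cam('side'); t=cam('top')
cv2.imwrite('pics/s7.png',cv2.resize(d['pixels'][60:210,210:360,::-1],None,fx=3.5,fy=3.5))
E
python3 al.py 112 160
```

```text
time: 16.08
eef_pos: [629.0, -180.7, 188.7]
ee_rot: [-3.141, -0.785, -1.725]
force: [0.4, -0.4, -0.4]
width: 0.537
axis(up) [ 0.    -0.001  1.   ] grasp pt [ 630.2 -173.1  196.5] rot [-3.141 -0.785 -1.725] tcp [ 629.  -180.7  188.7] q7 2.19 w 0.537
tool rotvec deg to upright [0.01 0.03 0.01]
tool shift of grasp pt [-68.9   0.8  68.3]
side tube (array([ 628. , -172.5]), 348, np.float64(0.91)) [112. 159.]
side post (array([ 627.6, -172.1]), 252, np.float64(0.75)) [23. 84.]
  part 112.0 136.0 (array([ 627.7, -172.3]), 170, np.float64(0.82))
  part 136.0 160.0 (array([ 628.3, -172.6]), 178, np.float64(0.98))
```

View pics/s7.png

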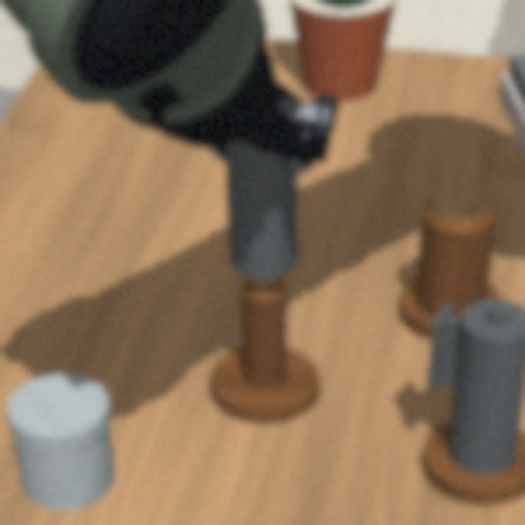

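The rim is just above the post tip, at crop (263,280), and centred to within 0.5 mm. Lowering.

```bash
python3 -m pendant '[{"xyz":[-0.006,0,0.006],"dr":[0,0,0]},{"xyz":[-0.006,0,0.006],"dr":[0,0,0]},{"xyz":[-0.006,0,0.006],"dr":[0,0,0]},{"xyz":[0,0,0],"dr":[0,0,0]}]' -1
python3 -m pendant '[{"xyz":[-0.006,0,0.006],"dr":[0,0,0]},{"xyz":[-0.006,0,0.006],"dr":[0,0,0]},{"xyz":[-0.006,0,0.006],"dr":[0,0,0]},{"xyz":[-0.006,0,0.006],"dr":[0,0,0]},{"xyz":[-0.006,0,0.006],"dr":[0,0,0]},{"xyz":[-0.006,0,0.006],"dr":[0,0,0]},{"xyz":[-0.006,0,0.006],"dr":[0,0,0]},{"xyz":[0,0,0],"dr":[0,0,0]}]' -1
python3 b.py [629.5,-172.5,99.5]
```

```text
time: 16.68
eef_pos: [628.4, -180.9, 162.0]
ee_rot: [3.14, -0.785, -1.724]
force: [0.3, 0.2, -1.2]
width: 0.534
time: 17.68
eef_pos: [628.5, -180.9, 102.8]
ee_rot: [3.14, -0.785, -1.724]
force: [0.4, -1.1, -1.8]
width: 0.531
axis(up) [ 0.002 -0.001  1.   ] grasp pt [ 629.7 -173.2  110.5] rot [ 3.14  -0.785 -1.724] tcp [ 628.5 -180.9  102.8] q7 2.09 w 0.531
tool rotvec deg to upright [0.07 0.02 0.07]
tool shift of grasp pt [-8.3  0.2  7.3]
```

Next is a gentle approach to the foot in 1.5 to 3 mm steps, watching the vertical force.

```bash
python3 -m pendant '[{"xyz":[-0.002,0,0.002],"dr":[0,0,0]},{"xyz":[-0.002,0,0.002],"dr":[0,0,0]},{"xyz":[-0.001,0,0.001],"dr":[0,0,0]},{"xyz":[0,0,0],"dr":[0,0,0]}]' -1
python3 -m pendant '[{"xyz":[-0.001,0,0.001],"dr":[0,0,0]},{"xyz":[0,0,0],"dr":[0,0,0]}]' -1
python3 -c "
from h import *
cam('side');cam('top')"
python3 - <<'E'
from h import *
d=dict(np.load('last_side.npz')); cv2.imwrite('pics/s8.png',cv2.resize(d['pixels'][90:210,230:350,::-1],None,fx=4,fy=4))
E
python3 b.py [629.5,-172.5,99.5]
```

```text
time: 18.18
eef_pos: [628.7, -180.9, 96.4]
ee_rot: [3.142, -0.785, -1.725]
force: [-1.0, -0.5, -1.3]
width: 0.534
time: 18.42
eef_pos: [628.7, -180.9, 94.9]
ee_rot: [3.141, -0.785, -1.725]
force: [-0.0, -0.3, -0.4]
width: 0.533
axis(up) [ 0.001 -0.001  1.   ] grasp pt [ 629.9 -173.2  102.8] rot [ 3.142 -0.785 -1.725] tcp [ 628.7 -180.9   95. ] q7 2.08 w 0.528
tool rotvec deg to upright [0.03 0.03 0.03]
tool shift of grasp pt [-2.8  0.5  1.9]
```

View pics/s8.png

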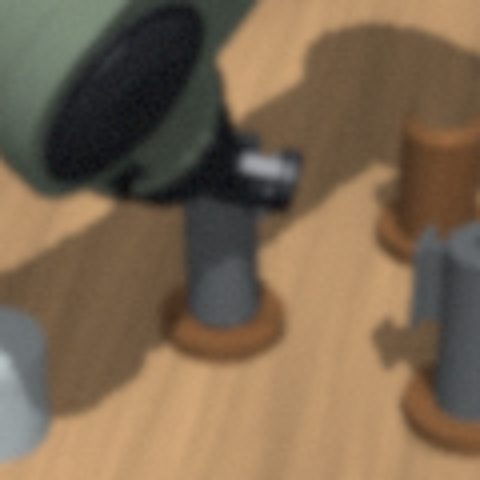

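The rim is within a few mm of the foot, at crop (222,320). I'll feel for contact with separate small steps.

```bash
python3 -m pendant '[{"xyz":[-0.001,0,0.001],"dr":[0,0,0]},{"xyz":[0,0,0],"dr":[0,0,0]}]' -1 | sed -n '2p;4p'
python3 -m pendant '[{"xyz":[-0.0007,0,0.0007],"dr":[0,0,0]},{"xyz":[0,0,0],"dr":[0,0,0]}]' -1 | sed -n '2p;4p'
python3 -m pendant '[{"xyz":[-0.0007,0,0.0007],"dr":[0,0,0]},{"xyz":[0,0,0],"dr":[0,0,0]}]' -1 | sed -n '2p;4p'
```

```text
eef_pos: [628.7, -180.9, 93.5]
force: [0.4, -0.2, 0.1]
eef_pos: [628.7, -180.9, 92.5]
force: [0.5, 0.2, -1.0]
eef_pos: [628.7, -180.9, 91.7]
force: [0.2, 0.7, 0.7]
```

```bash
python3 -m pendant '[{"xyz":[-0.0007,0,0.0007],"dr":[0,0,0]},{"xyz":[0,0,0],"dr":[0,0,0]}]' -1 | sed -n '2p;4p'
python3 -m pendant '[{"xyz":[-0.0007,0,0.0007],"dr":[0,0,0]},{"xyz":[0,0,0],"dr":[0,0,0]}]' -1 | sed -n '2p;4p'
python3 -m pendant '[{"xyz":[-0.0004,0,0.0004],"dr":[0,0,0]},{"xyz":[0,0,0],"dr":[0,0,0]}]' -1 | sed -n '2p;4p'
```

```text
eef_pos: [628.8, -181.0, 91.6]
force: [-3.5, 2.2, 11.1]
eef_pos: [628.8, -181.2, 91.5]
force: [-6.2, 3.1, 20.4]
eef_pos: [628.8, -181.3, 91.4]
force: [-8.0, 3.5, 25.4]
```

The rim is on the foot: firm contact at TCP z = 91.6. I'll ease the push off, release, and back out along the tool axis.

```bash
python3 -m pendant '[{"xyz":[0.0009,0,-0.0009],"dr":[0,0,0]},{"xyz":[0,0,0],"dr":[0,0,0]}]' -1 20 | sed -n '2p;4p'
python3 -m pendant '[{"xyz":[0,0,0],"dr":[0,0,0]},{"xyz":[0,0,0],"dr":[0,0,0]},{"xyz":[0,0,0],"dr":[0,0,0]},{"xyz":[0,0,0],"dr":[0,0,0]},{"xyz":[0,0,0],"dr":[0,0,0]},{"xyz":[0,0,0],"dr":[0,0,0]}]' 1 20
python3 -m pendant '[{"xyz":[0,0,-0.01],"dr":[0,0,0]},{"xyz":[0,0,-0.02],"dr":[0,0,0]},{"xyz":[0,0,-0.03],"dr":[0,0,0]},{"xyz":[0,0,-0.04],"dr":[0,0,0]},{"xyz":[0,0,-0.05],"dr":[0,0,0]},{"xyz":[0,0,-0.05],"dr":[0,0,0]},{"xyz":[0,0,0],"dr":[0,0,0]}]' 1
python3 - <<'E'
from h import *
d=cam('side','s9.png'); t=cam('top','t9.png')
cv2.imwrite('pics/s10.png',np.hstack([cv2.resize(d['pixels'][60:220,220:370,::-1],(375,400)),cv2.resize(t['pixels'][130:290,310:470,::-1],(400,400))]))
E
python3 al.py 20 118
python3 - <<'E'
from h import *
for n in('side','top'):
    d=dict(np.load(f'last_{n}.npz')); P=cloud(d); m=np.hypot(P[...,0]-629,P[...,1]+172)<20; q=P[m]; print(n,np.percentile(q[:,2],[50,90,99]).round(1))
E
```

```text
eef_pos: [628.8, -181.1, 91.5]
force: [-3.2, 1.7, 12.5]
time: 21.02
eef_pos: [628.7, -180.9, 90.3]
ee_rot: [3.142, -0.785, -1.725]
force: [-0.5, -0.3, -0.3]
width: 1.001
time: 21.9
eef_pos: [651.4, -35.7, 235.5]
ee_rot: [-3.136, -0.781, -1.724]
force: [0.4, -0.7, -1.2]
width: 1.0
side tube (array([ 627.1, -172.4]), 627, np.float64(0.71)) [ 21. 117.]
side post (array([ 625.6, -163.9]), 378, np.float64(1.67)) [23. 85.]
  part 20.0 69.0 (array([ 626.9, -172.5]), 294, np.float64(0.78))
  part 69.0 118.0 (array([ 627.2, -172.4]), 333, np.float64(0.67))
top tube (array([ 629.2, -174.2]), 176, np.float64(0.25)) [ 22. 117.]
top post (array([ 626.7, -166.1]), 105, np.float64(1.03)) [24. 84.]
side [121.2 128.  130.6]
top [121.9 126.8 131.8]
```

View pics/s10.png

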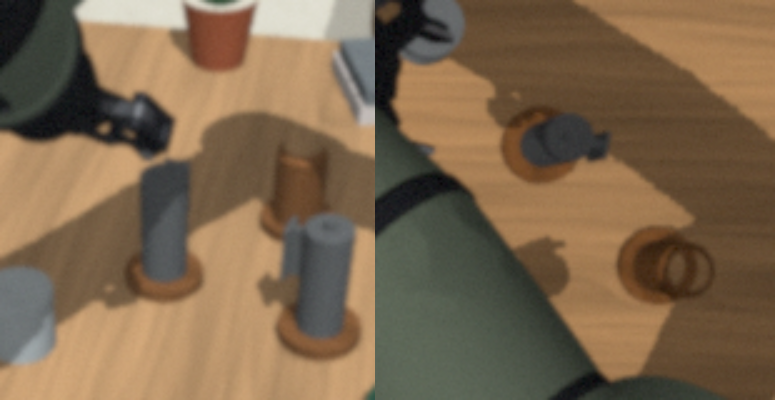

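The barrel stands on the slim post: top at 122 mm, nozzle at 130 mm, upright within 0.5 mm. The gripper is clear. I'll check the bystanders quickly, then hand in.

Run:
```python
from h import *
a=cv2.imread('pics/side0.png');b=cv2.imread('pics/s9.png')
for n,(u0,u1,v0,v1) in dict(rack=(180,245,255,335),inflator=(240,310,290,410),dish=(362,408,210,242),tin=(210,245,168,205),dry=(330,365,145,202)).items():
    r,_=cv2.phaseCorrelate(np.float32(cv2.cvtColor(a[v0:v1,u0:u1],6)),np.float32(cv2.cvtColor(b[v0:v1,u0:u1],6))); print(n,np.round(r,2))
finish_job()
```

```text
rack [-0.02 -0.  ]
inflator [-0.05  0.02]
dish [-0.04  0.  ]
tin [ 0.43 -0.08]
dry [-0.03 -0.13]
the job is handed in; nothing more can be done
```

The grey barrel is on the bare slim post, mouth down with its rim on the wooden foot. I've let go of it and handed the job in at about 22 s.

- **How it went:** I pushed it by the nozzle to the open end and lifted it straight out there. I turned it over above the track, then lowered it in small steps until the rim met the foot.
- **Last checks:** The barrel's top is at 122 mm and its nozzle at 130 mm, as expected when fully seated. It is upright to within about 0.5 mm and centred to about 2 mm by both cameras. The gripper is open and clear of everything.
- **Bystanders:** Comparing before and after side images, the rack, inflator, dish and other barrel moved by 0.13 pixels or less. The tin showed 0.4 pixels. The robot never touched it, and its lighting had changed, so I take that as shading.
- **What went wrong:**
  - **Push at the end stop:** I misjudged where the track's origin was, so the push ran on against the end stop. The force there reached about 95 N (79 N sideways with 52 N upward), below the 120 N wrist limit. I took the contact to be the fingertips on the nozzle; had it been the gripper's body, it would have passed that 40 N limit. I backed off at once and saw no damage.
  - **Contact at the foot:** The rim was pressed on the foot with about 25 N before I eased off and released.

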